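Set the drip feed of the flat-lap grinder

TASK

Get the grinder's drip feed ready: swing the copper spout in until its nozzle is over the hub bolt in the middle of the lap plate and let go of it, then screw the black knurled cap on top of the drip feeder down (clockwise seen from above) until it bottoms out, and back it off a quarter turn. Finish with the gripper still holding the cap at that setting, so that I can nip up its lock screw; leave the trays, tools and stones around and on the machine where they are.

Things in the scene. Friction and masses are not known exactly. Their poses are not given: they have to be found in the camera images.
- lap: Teal housing of the flat-lap grinder, 260 x 370 mm (x, y), its deck 105 mm above the table, fixed; stands elsewhere and turned each time. Origin at the centre of its underside on the table, z up. Lap plate's centre at x 0, y -55 mm; upright axis of the drip feeder, 150 mm from it, at x +30, y +92 mm. A grey splash bowl 204 mm across surrounds the plate, rim 147 mm above the table.
- plate_hub (a point): Centre of the lap plate's upper face, 135 mm above the table, under the dark steel hub bolt (22 mm across, its head 146 mm above the table). The plate is a yellowish disc 152 mm across that does not turn. z up.
- nozzle (a point): Outlet of the spout: underside of the small brass nozzle at its end, 150 mm from the feeder's axis and 161.5 mm above the table, 14 mm above the bowl's rim. Site axes: x along the spout outward from the feeder's axis, z up.
- spout_grip (a point): Middle of the red plastic sleeve (15 mm thick, 44 mm long, level) on the copper spout (10 mm thick): the place to take it, from above with the fingers closing across it; 110 mm from the feeder's axis, 185.5 mm above the table. Site axes: x along the spout outward from that axis, z up. The glass reservoir above the swivel is 68 mm across and reaches 276 mm above the table.
- spout (a joint): Swing of the spout about the feeder's upright axis (rad): 0 with the nozzle exactly over the hub bolt, growing anticlockwise seen from above as it swings away from the plate (starts between 0.8 and 1.35; stops at -0.4 and 1.7). Stiff swivel (0.2 N m): it stays where it is left.
- cap_grip (a point): On the axis of the black knurled cap (44 mm across, 30 mm tall, white pointer line on its top), 19 mm above its underside and 11 mm below its top: the point to grip it at, from above with the fingers on its sides. 317 mm above the table with the cap bottomed. The axis is the drip feeder's. z up; x points along the white pointer and turns with the cap.
- drip_cap (a joint): Turn of the cap (rad): 0 when it is bottomed out (a hard stop), growing as it is unscrewed (anticlockwise seen from above); a quarter turn is 1.571. Starts between 2.4 and 3.8, already on its thread. Right-hand thread, rises 3 mm per turn (0.48 mm per rad); needs 0.06 N m to turn and stays where it is left.
- stem: The cap's stem, which rises and falls with the cap without showing its turn; origin on the axis at the cap's underside (298 mm above the table when bottomed), z up. The cap belongs to it. Under the bottomed cap there is a brass collar 26 mm across (its small lock screw 9 mm below the cap reaches 22 mm from the axis) and, 22 mm below the cap, the reservoir's lid, 68 mm across.
- glass_blank: Bystander: small green glass block 26 x 24 x 10 mm lying loose on the lap plate; origin at the centre of its underside.
- dressing_stick: Bystander: off-white stick 72 x 13 x 13 mm lying loose on the housing's deck; origin at the centre of its underside.
- white_tray: Bystander: white plastic tray of tesserae, 110 x 210 x 38 mm, on the table; origin at the centre of its underside.
- grey_tray: Bystander: grey plastic tray of dark tesserae, 130 x 180 x 36 mm, on the table; origin at the centre of its underside.
- pink_cup: Bystander: pink plastic cup 80 mm across, 85 mm tall, on the table; origin at the centre of its underside.
- knife: Bystander: orange and black utility knife, about 147 x 24 x 17 mm, on the table; origin near its middle, on its underside.
- nippers: Bystander: tile nippers with blue handles, about 176 x 74 x 14 mm, on the table; origin near the jaws, on the underside.
- marble_slab: Bystander: marble piece 85 x 75 x 18 mm on the table; origin at the centre of its underside.

How it is judged:
By the outcome, as a careful person would: the job done as asked, in the order asked, and still so for the second after the job is handed in, while the arm keeps its last pose, push and grip.
It also fails if it takes over 67 s, if anything falls off the work surface, if the arm or the gripper's body presses on something with over 40 N, if the wrist force passes 120 N, or if a joint passes its speed limit or range.

ROBOT

A 6-joint arm with a two-finger parallel gripper is mounted at the origin on the work surface. World frame = base frame: x ahead of the robot, y to its left, z up, the work surface at z = 0. Lengths are in m, angles in degrees, forces in N, time in s.
With the tool pointing down it reaches from about 0.4 to 0.825 m from the base axis. Payload 7 kg.
Tool frame: the origin (TCP) lies at the very end of the fingers, on their centre line; the grasp point (between the pads) lies 19 mm behind it (ctrl.pinch_z is the distance from the TCP to the grasp point, in m); z points along the fingers, x is the direction in which the jaws open and shut, and the axes are right-handed (so a half turn about z gives the same grasp; the last joint's range is limited). The gripper opens to 88 mm and grips with 3 to 60 N. Pads are 19 mm wide; open, the fingers measure 130 mm over their backs; the gripper's body (78 mm by 193 mm) begins 47 mm behind the grasp point.
Start: joints at [-57.577, 20.546, 0.682, 0, -70.136, -16.507], TCP at [0.185, -0.649, 0.227] pointing down, gripper open.
Joint ranges: [-176.03, 176.03], [-82.01, 121.73], [-58.28, 71.71], [-173.87, 95.51], [-174.79, -0.11], [-173.66, 173.66]. Speed limits (degrees/s): [136.94, 136.94, 172.46, 180, 180, 180].

INTERFACE

Orientations are given as [roll, pitch, yaw] about the fixed x, y, z axes, in that order (R = Rz(yaw) Ry(pitch) Rx(roll)).
In Python, from plant import ctrl gives the robot as it stands.
- The arm moves only by the tool carry_out, never from a script. Its argument "increments" is a list of rows, each a list of 7 numbers: the turn, a rotation vector about the world's x, y, z in degrees, then the shift along the world's x, y, z in mm, then the closure, from 0 (fully open) to 1 (shut). In form: [[ax, ay, az, dx, dy, dz, grip], ...]. A call has 1 to 20 rows; each row is the pose to reach, as a shift and turn from the pose commanded when the call began; what a row does not reach only later rows make up. A row lasts 1/8 s, in which the tool goes at most 62.5 mm and 10.7 degrees, less where a joint would pass 70% of its speed; a pose out of reach is approached as far as the arm can. A call with a gripper value outside its range is refused whole. The fingers move at their own pace and stop on an object; the grip force is fixed at half the most. Time passes only in rows, so rows that repeat a pose let the fingers close. It gives the time, the measured TCP pose, the force and the opening at its end, in the units of the state.
- ctrl.get_obs(): the state, without advancing time (a new reading comes with each control period).
- ctrl.snapshot(name): name is "side" or "top"; returns a dict with "pixels" (420x560x3 uint8, blue, green, red), "intrinsics" (3x3 intrinsics, pixels), "dist" ([k1, k2, p1, p2, k3] as OpenCV has them; the pictures are not rectified), "rvec" (rotation vector, rad) and "tvec" (3), from world to camera coordinates, as OpenCV has them. Camera axes: x right, y down, z forward; pixel columns grow to the right and rows downward; lengths in m; the calibration is good to about 2 mm. A picture is of the moment at which its call begins. There is no depth.
- ctrl.close_job(): hands the job in, once; it reports no verdict.
Trained networks look in a picture, given as the dict that the camera call returned (one of the last four; its "shot" number tells which), for a name from the list of things; names that differ only in an ending like _2 or _b are one class to them, and where a whole thing is asked for, a point or a joint stands for the part that bears it (a point fixed in the world has none). Each returns a list of dicts, best first, with "confidence" (0 to 1); they miss things now and then, are a little off and sometimes report something else, mostly with a low value. They report only what shows in the picture. A call takes as long as a camera call.
- ctrl.search_frame(picture, label): "centre" ([x, y, z] in m, in world coordinates, good to about 4 mm: the middle of the surface that is visible of it).
- ctrl.outline_of(picture, label): "pixels" (420x560 bool, what is visible of it).
The state is a dict: "clock": time; "joint_pos": joint angles; "qvel": joint speeds; "tau": joint torques, N m; "tool_pos": TCP position; "orientation": TCP orientation; "force": force on the tool from outside, world axes, zero at the start; "moment": the same for the moment, N m; "opening": finger opening in m.
Only numpy, scipy, OpenCV 4.12 (cv2) and the standard library are available. Lean on these libraries where they do the work, as an engineer would, in place of code of your own. Each camera call takes 0.05 s, during which the arm holds its last target. There are 200 camera calls.

## Working session

There is one attempt and no reset: what is moved stays moved. The work goes in short steps, Python scripts to look and compute and a tool call to move; the robot and the scene stay as the last step left them, time stands still between calls to the robot, and variables do not carry over. Pictures are saved under pics/ and viewed, about 8 in all and at most 12, crops included, and the job is handed in when it is done.

Besides the shell and the picture viewer there is one more tool, called after "Request:" by a JSON object that holds its "name" and its "arguments". carry_out: Moves the arm, as the interface text tells. Its arguments: {"type":"object","properties":{"increments":{"type":"array"}},"required":["increments"]}

```bash
mkdir -p pics; cat > h.py <<'E'
import numpy as np, cv2
from plant import ctrl
def snap(n,f=None):
    s=ctrl.snapshot(n)
    if f: cv2.imwrite('pics/'+f,s['pixels'])
    return s
def ray(s,uv):
    K=np.array(s['intrinsics'],float);d=np.array(s['dist'],float)
    R=cv2.Rodrigues(np.array(s['rvec'],float))[0];t=np.array(s['tvec'],float).ravel()
    p=cv2.undistortPoints(np.array([[uv]],float),K,d).ravel()
    return -R.T@t, R.T@np.array([p[0],p[1],1])
def atz(s,uv,z):
    o,d=ray(s,uv); return o+d*(z-o[2])/d[2]
def proj(s,P):
    return cv2.projectPoints(np.array(P,float).reshape(-1,3),np.array(s['rvec'],float),np.array(s['tvec'],float),np.array(s['intrinsics'],float),np.array(s['dist'],float))[0].reshape(-1,2)
def cen(m): 
    ys,xs=np.nonzero(m); return xs.mean(),ys.mean()
E
python3 - <<'E'
from h import *
ims=[]
for n in('top','side'):
    s=snap(n); ims.append(s['pixels'])
    print(n,ray(s,(280,210))[0].round(3))
    for l in ['lap','plate_hub','nozzle','spout_grip','spout','cap_grip','drip_cap','stem','white_tray','grey_tray','pink_cup','marble_slab','glass_blank','dressing_stick']:
        try:
            r=ctrl.search_frame(s,l); print(l,[(np.round(x['centre'],3).tolist(),round(x['confidence'],2)) for x in r[:2]])
        except Exception as e: print(l,e)
for n,i in zip(('top','side'),ims): cv2.imwrite(f'pics/a_{n}.png',i)
o=ctrl.get_obs();print(o)
E
```

```text
top [ 0.234 -0.011  1.501]
lap [([0.535, 0.053, 0.109], 0.92)]
plate_hub [([0.537, 0.063, 0.111], 0.94)]
nozzle []
spout_grip [([0.665, 0.125, 0.188], 0.6)]
spout [([0.664, 0.123, 0.189], 0.46)]
cap_grip [([0.56, 0.156, 0.33], 0.74)]
drip_cap [([0.559, 0.155, 0.33], 0.71)]
stem [([0.564, 0.152, 0.328], 0.67)]
white_tray [([0.528, 0.441, 0.008], 0.79)]
grey_tray [([0.501, -0.443, 0.003], 0.92)]
pink_cup [([0.348, 0.367, 0.031], 0.69)]
marble_slab [([0.694, -0.394, 0.017], 0.75), ([0.539, 0.061, 0.111], 0.35)]
glass_blank [([0.517, 0.004, 0.142], 0.46)]
dressing_stick []
side [0.24  1.219 1.019]
lap [([0.541, 0.164, 0.104], 0.75), ([0.655, 0.137, 0.185], 0.72)]
plate_hub [([0.542, 0.165, 0.105], 0.61), ([0.344, 0.359, 0.054], 0.54)]
nozzle [([0.654, 0.135, 0.183], 0.6)]
spout_grip [([0.653, 0.134, 0.185], 0.52)]
spout [([0.653, 0.133, 0.189], 0.71), ([0.345, 0.36, 0.056], 0.58)]
cap_grip [([0.565, 0.168, 0.326], 0.48)]
drip_cap [([0.56, 0.17, 0.323], 0.8)]
stem [([0.566, 0.171, 0.325], 0.54), ([0.656, 0.134, 0.184], 0.26)]
white_tray [([0.53, 0.44, 0.015], 0.9)]
grey_tray [([0.504, -0.448, 0.016], 0.9), ([0.508, 0.011, 0.142], 0.69)]
pink_cup [([0.344, 0.359, 0.054], 0.85)]
marble_slab [([0.688, -0.392, 0.02], 0.64)]
glass_blank []
dressing_stick [([0.457, 0.186, 0.115], 0.46)]
{'clock': 1.5, 'joint_pos': array([-5.75768332e+01,  2.05461046e+01,  6.80242703e-01, -3.36236048e-04,
       -7.01367100e+01, -1.65077154e+01]), 'qvel': array([ 0.08080575,  0.01923652, -0.02392714,  0.06622747, -0.06108426,
        0.04999578]), 'tau': array([ 6.94482901e-05, -5.82380819e+01,  2.93301147e+01,  7.00290486e+00,
        1.23665403e-02, -1.29616714e-05]), 'tool_pos': array([ 0.18507296, -0.64908755,  0.22655001]), 'orientation': array([-1.79999572e+02, -2.55570299e-03,  1.05915337e+02]), 'force': array([0.16035255, 0.0890534 , 0.40063398]), 'moment': array([ 0.00364432, -0.00249755,  0.01080993]), 'opening': 0.08771571455110053}
```

View pics/a_top.png

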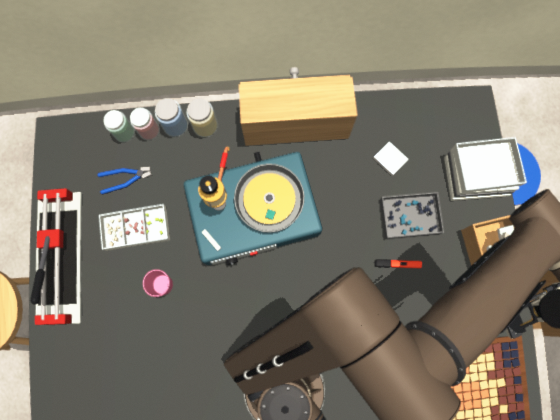

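View pics/a_side.png

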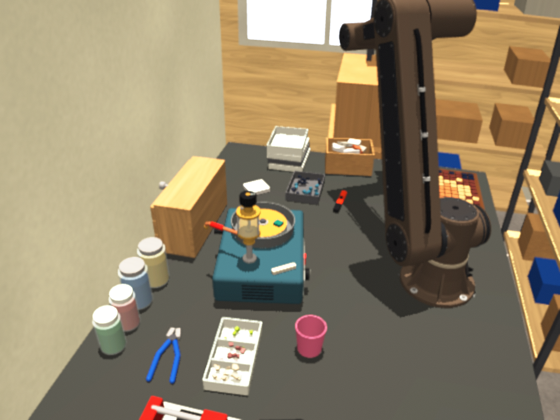

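```bash
cat > m.py <<'E'
from h import *
def red(s,lo=(0,0,140)):
    b,g,r=[s['pixels'][...,i].astype(int) for i in range(3)]
    return ((r>130)&(g<75)&(b<75)&(r-g>80)).astype(np.uint8)
def near(s,m,P,rad):
    u,v=proj(s,P)[0]; yy,xx=np.mgrid[:420,:560]; return m&(((xx-u)**2+(yy-v)**2)<rad**2)
E
python3 - <<'E'
from m import *
T=snap('top');S=snap('side')
for s,n in((T,'top'),(S,'side')):
    hsv=cv2.cvtColor(s['pixels'],cv2.COLOR_BGR2HSV)
    y=cv2.inRange(hsv,(20,120,120),(35,255,255))
    y=near(s,y>0,[0.537,0.0,0.135],45).astype(np.uint8)
    c=max(cv2.findContours(y,0,1)[0],key=cv2.contourArea)
    h=cv2.convexHull(c)[:,0]
    P=np.array([atz(s,p,.135)[:2] for p in h],np.float32)
    print(n,'plate',cv2.minEnclosingCircle((P*1000).reshape(-1,1,2)), )
    for l in('cap_grip','drip_cap','spout_grip','lap'):
        r=ctrl.outline_of(s,l)
        if r:
            m=r[0]['pixels']; ys,xs=np.nonzero(m); print(n,l,r[0]['confidence'],m.sum(),cen(m),xs.min(),xs.max(),ys.min(),ys.max())
            if l=='drip_cap': print('  atz .318',atz(s,cen(m),.318).round(4), 'z.329',atz(s,cen(m),.329).round(4))
    m=near(s,red(s)>0,[0.66,0.13,0.186],30); print('red',m.sum(),cen(m),atz(s,cen(m),.1855).round(4))
    yy,xx=np.nonzero(m); P=np.array([atz(s,p,.1855)[:2] for p in zip(xx,yy)]);print('dir',np.linalg.svd(P-P.mean(0),full_matrices=False)[2][0], np.ptp(P,0))
a=cv2.resize(T['pixels'][125:275,170:330],None,fx=3.6,fy=3.6,interpolation=cv2.INTER_CUBIC)[:,:400]
b=cv2.resize(S['pixels'][180:310,190:310],None,fx=4.15,fy=4.15,interpolation=cv2.INTER_CUBIC)[:,:400]
H=min(a.shape[0],b.shape[0]);cv2.imwrite('pics/b.png',np.hstack([a[:H],b[:H]]))
E
```

```text
top plate ((563.3951416015625, 3.1930148601531982), 73.71504211425781)
top cap_grip 0.87 273 (np.float64(207.74358974358975), np.float64(184.98534798534797)) 199 216 176 194
top drip_cap 0.77 289 (np.float64(208.16262975778545), np.float64(184.99307958477507)) 199 217 176 194
  atz .318 [0.5644 0.1518 0.318 ] z.329 [0.5614 0.1503 0.329 ]
top spout_grip 0.74 2455 (np.float64(133.59837067209776), np.float64(227.28798370672098)) 99 169 205 250
top lap 0.73 11155 (np.float64(251.6603316898252), np.float64(207.83003137606454)) 183 322 147 264
red 78 (np.float64(223.35897435897436), np.float64(159.42307692307693)) [0.6738 0.1236 0.1855]
dir [-0.9690673   0.24679659] [0.04239862 0.02177227]
side plate ((582.1256713867188, -5.149805545806885), 96.50928497314453)
side cap_grip 0.48 264 (np.float64(247.39772727272728), np.float64(199.00378787878788)) 239 256 191 207
side drip_cap 0.5 265 (np.float64(247.80754716981133), np.float64(198.39622641509433)) 239 256 190 207
  atz .318 [0.5625 0.1603 0.318 ] z.329 [0.5575 0.1769 0.329 ]
side spout_grip 0.64 202 (np.float64(222.59405940594058), np.float64(229.0742574257426)) 204 253 222 243
side lap 0.83 8518 (np.float64(259.3251937074431), np.float64(253.39457619159427)) 204 309 191 303
red 71 (np.float64(215.98591549295776), np.float64(225.29577464788733)) [0.6734 0.1258 0.1855]
dir [-0.90463665  0.42618368] [0.04376209 0.03346477]
```

View pics/b.png

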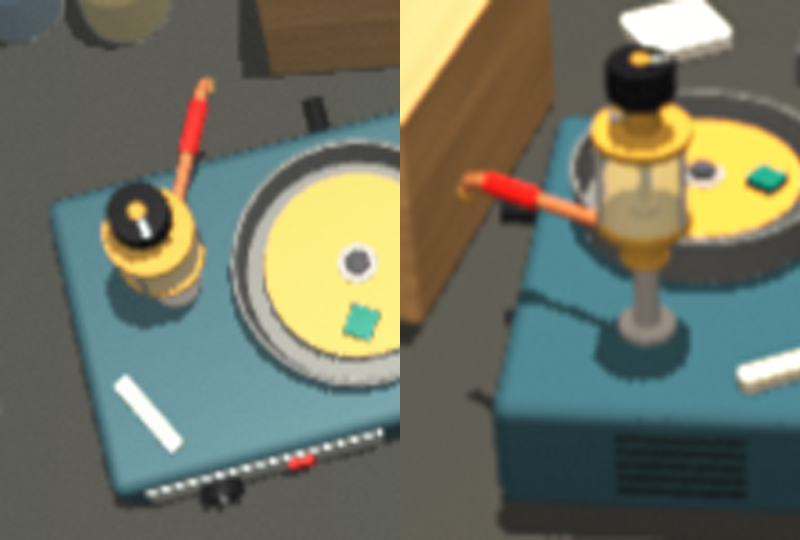

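```bash
cat >> m.py <<'E'
th=np.linspace(0,2*np.pi,60)
def cyl(x,y,r,z0,z1): return np.array([[x+r*np.cos(a),y+r*np.sin(a),z] for z in(z0,z1) for a in th])
def sil(s,P):
    h=cv2.convexHull(proj(s,P).astype(np.float32)); M=cv2.moments(h); return np.array([M['m10'],M['m01']])/M['m00']
E
python3 - <<'E'
from m import *
from scipy.optimize import least_squares as L
T=snap('top');S=snap('side')
obs={}
for s,n,b in((T,'top',(269.2,198.1)),(S,'side',(190+(705-400)/4.15,180+171/4.15))):
    m=max([ctrl.outline_of(s,'drip_cap')[0] for _ in range(1)],key=lambda r:r['confidence'])['pixels']
    g=cv2.cvtColor(s['pixels'],cv2.COLOR_BGR2GRAY)
    yy,xx=np.mgrid[:420,:560]; w=np.clip(110-g.astype(float),0,None)*(((xx-b[0])**2+(yy-b[1])**2)<4.5**2)
    bc=((xx*w).sum()/w.sum(),(yy*w).sum()/w.sum())
    print(n,cen(m),'bolt',b,bc,atz(s,bc,.145).round(4), atz(s,b,.145).round(4))
    f=lambda p:sil(s,cyl(p[0],p[1],.022,.2995,.3295))-cen(m)
    print('axis',L(f,[.56,.155]).x.round(4))
    obs[n]=(cen(m),bc)
f=lambda p:np.r_[[np.r_[sil(s,cyl(p[0],p[1],.022,.2995,.3295))-obs[n][0],proj(s,[p[0]+.15*np.cos(p[2]),p[1]+.15*np.sin(p[2]),.145])[0]-obs[n][1]] for s,n in((T,'top'),(S,'side'))]].ravel()
r=L(f,[.56,.155,-1.5]);x,y,a=r.x;print('joint',x,y,np.degrees(a),r.fun.round(2))
print('hub',x+.15*np.cos(a),y+.15*np.sin(a))
for s in(T,S):
    m=near(s,red(s)>0,[0.66,0.13,0.186],30)
    g=lambda q:sil(s,np.array([[x+rr*np.cos(q[0])-w*np.sin(q[0]),y+rr*np.sin(q[0])+w*np.cos(q[0]),z] for rr in(.088,.132) for w in(-.0075,.0075) for z in(.178,.193)]))-cen(m)
    q=L(g,[-.2]);print('spout ang',np.degrees(q.x),q.fun, 'joint',q.x-a)
E
```

```text
top (np.float64(207.7069597069597), np.float64(185.03663003663004)) bolt (269.2, 198.1) (np.float64(267.0), np.float64(198.4)) [0.5601 0.0073 0.145 ] [0.5605 0.0009 0.145 ]
axis [0.5651 0.1533]
side (np.float64(247.94402985074626), np.float64(198.77985074626866)) bolt (263.49397590361446, 221.2048192771084) (np.float64(262.3863636363636), np.float64(221.40151515151516)) [0.5605 0.0171 0.145 ] [0.5574 0.0152 0.145 ]
axis [0.5633 0.1566]
joint 0.5644235600186907 0.15647127064164545 -91.35184282882473 [-1.21  0.36  0.24 -0.29 -0.39 -0.07  0.72 -1.9 ]
hub 0.5608847721200361 0.006513019850939272
spout ang [-11.4591559] [-3.82141551  0.81677426] joint [1.39439044]
spout ang [-11.75347017] [-0.47925081  1.65728772] joint [1.38925368]
```

```bash
cat > fit.py <<'E'
from m import *
from scipy.optimize import least_squares
L=lambda f,x:least_squares(f,x,diff_step=3e-3)
def spoutP(x,y,a,r0=.088,r1=.132,w=.0075,z0=.178,z1=.193):
    return np.array([[x+r*np.cos(a)-v*np.sin(a),y+r*np.sin(a)+v*np.cos(a),z] for r in(r0,r1) for v in(-w,w) for z in(z0,z1)])
E
python3 - <<'E'
from fit import *
T=snap('top');S=snap('side');C={}
for s,n in((T,'top'),(S,'side')):
    m=ctrl.outline_of(s,'drip_cap')[0]['pixels'];C[n]=cen(m)
    g=cv2.cvtColor(s['pixels'],cv2.COLOR_BGR2GRAY)
    k=np.where(near(s,g<80,[.5635,.155,.315],14),1,0);k=(cv2.connectedComponents(k.astype(np.uint8))[1]==1)
    for q in (cen(m),cen(k)):
        f=lambda p:sil(s,cyl(p[0],p[1],.022,.2995,.3295))-q
        r=L(f,[.56,.155]);print(n,'axis',r.x.round(4),r.fun.round(2),k.sum(),m.sum())
m=ctrl.outline_of(T,'lap')[0]['pixels'].astype(np.uint8)
c=max(cv2.findContours(m,0,1)[0],key=cv2.contourArea)[:,0]
P=np.array([atz(T,p,.105)[:2]*1000 for p in c],np.float32);print('rect',cv2.minAreaRect(P))
f=lambda p:np.r_[sil(T,cyl(p[0],p[1],.022,.2995,.3295))-C['top'],sil(S,cyl(p[0],p[1],.022,.2995,.3295))-C['side']]
x,y=L(f,[.56,.155]).x;print('axis both',x,y)
for s in(T,S):
    m=near(s,red(s)>0,[0.66,0.13,0.186],30);q0=cen(m)
    r=L(lambda q:sil(s,spoutP(x,y,q[0]))-q0,[-.25]);print('spout',np.degrees(r.x),r.fun.round(2))
# bolt: saturation-free dark/light (hub washer+bolt) blob
for s in(T,S):
    h=cv2.cvtColor(s['pixels'],cv2.COLOR_BGR2HSV); b=near(s,h[...,1]<100,[.561,.004,.14],6);print('hub',b.sum(),cen(b),[atz(s,cen(b),z).round(4)[:2].tolist() for z in(.137,.141,.145)])
E
```

```text
top axis [0.5646 0.1521] [ 0. -0.] 214 277
top axis [0.567  0.1524] [-0. -0.] 214 277
side axis [0.5632 0.1572] [-0.  0.] 221 255
side axis [0.5646 0.1618] [0. 0.] 221 255
rect ((574.0691528320312, 60.1278076171875), (350.2015380859375, 370.00286865234375), 10.399693489074707)
axis both 0.5643588633929564 0.15312073281102442
spout [-15.18654774] [-0.21  1.12]
spout [-13.3238999] [0.46 0.49]
hub 99 (np.float64(268.5151515151515), np.float64(197.94949494949495)) [[0.563, 0.0029], [0.562, 0.0029], [0.5611, 0.0028]]
hub 52 (np.float64(262.34615384615387), np.float64(221.59615384615384)) [[0.5632, 0.0072], [0.5618, 0.0127], [0.5603, 0.0182]]
```

Request:
{"name": "carry_out", "arguments": {"increments": [[0,0,0,0,0,60,0],[0,0,0,0,0,113,0.2],[0,0,149,485.5,773.7,113,0.45],[0,0,149,485.5,773.7,113,0.45],[0,0,149,485.5,773.7,113,0.45],[0,0,149,485.5,773.7,113,0.45],[0,0,149,485.5,773.7,113,0.45],[0,0,149,485.5,773.7,113,0.45],[0,0,149,485.5,773.7,113,0.45],[0,0,149,485.5,773.7,113,0.45],[0,0,149,485.5,773.7,113,0.45],[0,0,149,485.5,773.7,113,0.45],[0,0,149,485.5,773.7,113,0.45],[0,0,149,485.5,773.7,113,0.45],[0,0,149,485.5,773.7,113,0.45],[0,0,149,485.5,773.7,113,0.45],[0,0,149,485.5,773.7,113,0.45],[0,0,149,485.5,773.7,113,0.45],[0,0,149,485.5,773.7,113,0.45],[0,0,149,485.5,773.7,113,0.45]]}}

```text
clock: 4.95
tool_pos: [0.6703, 0.1237, 0.3402]
orientation: [-180.0, 0.0, -105.1]
force: [0.7, 0.2, 0.5]
opening: 0.0479
```

```bash
python3 - <<'E'
from fit import *
S=snap('side');T=snap('top')
a=cv2.resize(S['pixels'][110:270,150:310],(400,400),interpolation=cv2.INTER_CUBIC)
b=cv2.resize(T['pixels'][90:250,150:310],(400,400),interpolation=cv2.INTER_CUBIC)
cv2.imwrite('pics/c.png',np.hstack([a,b]))
print(ctrl.get_obs()['joint_pos'])
E
```

```text
[ 2.67987564e+01  1.86932442e+01  1.24687010e+01  1.30098763e-03
 -8.37145979e+01  4.80590388e+01]
```

View pics/c.png

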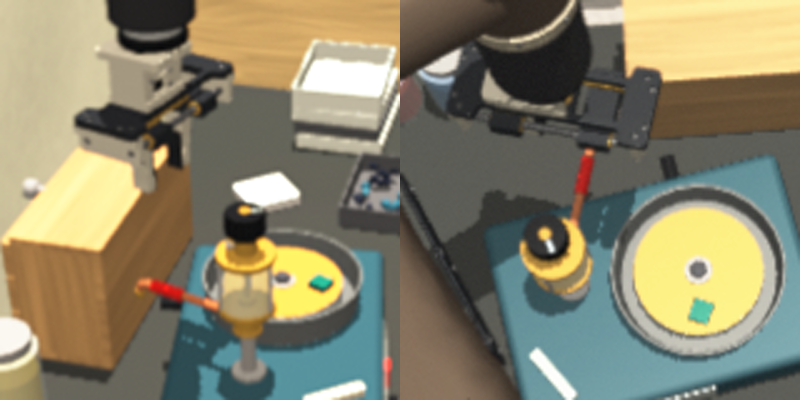

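Request:
{"name": "carry_out", "arguments": {"increments": [[0,0,0,0,1,-50,0.45],[0,0,0,0,1,-100,0.45],[0,0,0,0,1,-130,0.45],[0,0,0,0,1,-155,0.45],[0,0,0,0,1,-173.5,0.45],[0,0,0,0,1,-173.5,0.45]]}}

```text
clock: 5.8
tool_pos: [0.6699, 0.125, 0.165]
orientation: [179.9, -0.1, -105.1]
force: [-0.5, 0.3, 1.1]
opening: 0.0486
```

Request:
{"name": "carry_out", "arguments": {"increments": [[0,0,0,0,0,0,0.7],[0,0,0,0,0,0,0.8],[0,0,0,0,0,0,0.9],[0,0,0,0,0,0,1],[0,0,0,0,0,0,1],[0,0,0,0,0,0,1]]}}

```text
clock: 6.55
tool_pos: [0.6707, 0.1257, 0.1664]
orientation: [-180.0, 0.0, -105.1]
force: [-0.9, -0.2, 2.7]
opening: 0.0137
```

```bash
python3 - <<'E'
from fit import *
o=ctrl.get_obs();print(o['force'],o['moment'],o['opening'],o['tool_pos'],o['orientation'])
x,y=.5643,.1531;p0=o['tool_pos']
for cx,cy in((x,y),):
    v=p0[:2]-[cx,cy];a0=np.arctan2(v[1],v[0]);R=np.hypot(*v);print(R,np.degrees(a0))
    for k in range(1,17):
        d=np.radians(-min(5*k,75)); c,s=np.cos(d),np.sin(d)
        q=np.array([cx+c*v[0]-s*v[1],cy+s*v[0]+c*v[1]])-p0[:2];print(f"[0,0,{np.degrees(d):.0f},{q[0]*1e3:.1f},{q[1]*1e3:.1f},0,1],",end='')
E
```

```text
[-0.92081653 -0.19714841  2.65301961] [0.16326499 0.39217331 0.02875015] 0.013659084718178057 [0.67073815 0.12567872 0.16644662] [-1.79973622e+02  1.37427265e-02 -1.05074879e+02]
0.10991363216695524 -14.44675942765384
[0,0,-5,-2.8,-9.2,0,1],[0,0,-10,-6.4,-18.1,0,1],[0,0,-15,-10.7,-26.6,0,1],[0,0,-20,-15.8,-34.8,0,1],[0,0,-25,-21.6,-42.4,0,1],[0,0,-30,-28.0,-49.5,0,1],[0,0,-35,-35.0,-56.1,0,1],[0,0,-40,-42.5,-62.0,0,1],[0,0,-45,-50.6,-67.2,0,1],[0,0,-50,-59.0,-71.7,0,1],[0,0,-55,-67.8,-75.5,0,1],[0,0,-60,-77.0,-78.5,0,1],[0,0,-65,-86.3,-80.6,0,1],[0,0,-70,-95.8,-82.0,0,1],[0,0,-75,-105.4,-82.5,0,1],[0,0,-75,-105.4,-82.5,0,1],
```

Request:
{"name": "carry_out", "arguments": {"increments": [[0,0,-5,-2.8,-9.2,0,1],[0,0,-10,-6.4,-18.1,0,1],[0,0,-15,-10.7,-26.6,0,1],[0,0,-20,-15.8,-34.8,0,1],[0,0,-25,-21.6,-42.4,0,1],[0,0,-30,-28.0,-49.5,0,1],[0,0,-35,-35.0,-56.1,0,1],[0,0,-40,-42.5,-62.0,0,1],[0,0,-45,-50.6,-67.2,0,1],[0,0,-50,-59.0,-71.7,0,1],[0,0,-55,-67.8,-75.5,0,1],[0,0,-60,-77.0,-78.5,0,1],[0,0,-65,-86.3,-80.6,0,1],[0,0,-70,-95.8,-82.0,0,1],[0,0,-75,-105.4,-82.5,0,1],[0,0,-76,-107.4,-82.5,0,1],[0,0,-76,-107.4,-82.5,0,1]]}}

```text
clock: 8.68
tool_pos: [0.5641, 0.0452, 0.1664]
orientation: [179.8, 0.2, 178.9]
force: [0.3, 9.5, 0.7]
opening: 0.014
```

```bash
python3 - <<'E'
from fit import *
o=ctrl.get_obs();print(o['force'],o['moment'],o['opening'],o['tool_pos'],o['orientation'])
S=snap('side');T=snap('top')
a=cv2.resize(S['pixels'][160:280,200:320],(400,400),interpolation=cv2.INTER_CUBIC)
b=cv2.resize(T['pixels'][110:270,170:330],(400,400),interpolation=cv2.INTER_CUBIC)
cv2.imwrite('pics/d.png',np.hstack([a,b]))
E
```

```text
[0.27459923 9.4924685  0.74400105] [ 3.27991445  0.14721353 -0.15688719] 0.013951769824287107 [0.56408687 0.04523096 0.16643298] [1.79813518e+02 1.50222498e-01 1.78922471e+02]
```

View pics/d.png

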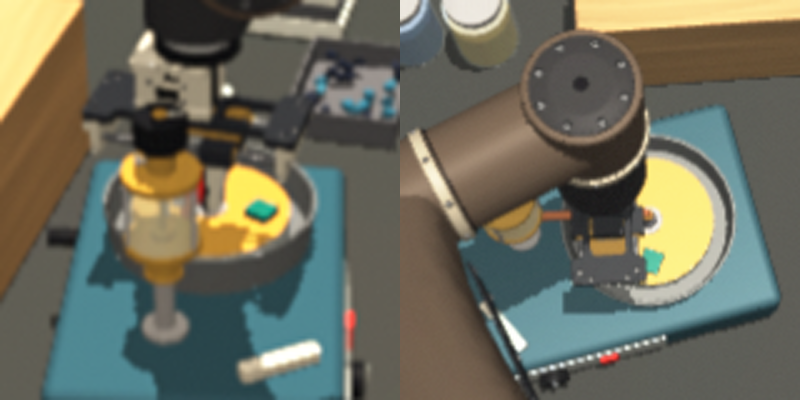

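Request:
{"name": "carry_out", "arguments": {"increments": [[0,0,0,0,2,0,1],[0,0,0,0,2,0,1]]}}

```text
clock: 9.02
tool_pos: [0.5639, 0.0453, 0.1664]
orientation: [180.0, 0.1, 178.9]
force: [2.4, 1.7, 1.5]
opening: 0.0138
```

```bash
python3 - <<'E'
from plant import ctrl
o=ctrl.get_obs();print(o['force'],o['moment'],o['opening'],o['tool_pos'],o['orientation'],o['joint_pos'])
E
```

```text
[2.38104742 1.68727034 1.5069899 ] [ 0.5384095  -0.90708347 -0.10747137] 0.013827540798962847 [0.56393608 0.04531783 0.16643586] [1.79982311e+02 8.77974019e-02 1.78927958e+02] [ 2.44268837e+01  1.29964311e+01 -1.82655574e+01  2.55621847e-02
 -5.86511537e+01 -2.55121942e+01]
```

Request:
{"name": "carry_out", "arguments": {"increments": [[0,0,0,0,0,0,0.8],[0,0,0,0,0,0,0.6],[0,0,0,0,0,0,0.45],[0,0,0,0,0,0,0.45],[0,0,0,0,0,40,0.4],[0,0,0,0,0,100,0.2],[0,0,0,0,0,160,0.1],[0,0,0,0,0,240,0.1],[0,0,100,-140,220,254,0.1],[0,0,100,-140,220,254,0.1],[0,0,100,-140,220,254,0.1],[0,0,100,-140,220,254,0.1],[0,0,100,-140,220,254,0.1],[0,0,100,-140,220,254,0.1],[0,0,100,-140,220,254,0.1],[0,0,100,-140,220,254,0.1],[0,0,100,-140,220,254,0.1]]}}

```text
clock: 11.15
tool_pos: [0.423, 0.265, 0.42]
orientation: [180.0, -0.0, -84.0]
force: [-0.2, 0.2, 0.2]
opening: 0.0791
```

```bash
python3 - <<'E'
from fit import *
o=ctrl.get_obs();print(o['force'],o['opening'],o['tool_pos'],o['orientation'],o['joint_pos'])
T=snap('top')
for c in((.5643,.1531),(.5659,.1537)):
    m=near(T,red(T)>0,[0.563,.045,.186],18)
    r=L(lambda q:sil(T,spoutP(*c,q[0]))-cen(m),[-1.58]);print('spout',np.degrees(r.x),r.fun.round(2),m.sum())
    yy,xx=np.nonzero(m);P=np.array([atz(T,p,.19)[:2] for p in zip(xx,yy)]);print(P.mean(0))
print('bolt',proj(T,[.5618,.0029,.146]),'noz',[proj(T,[.5655+.15*np.cos(q),.1537+.15*np.sin(q),.17]).round(2).tolist() for q in np.radians([-90,-91,-92])])
cv2.imwrite('pics/e.png',cv2.resize(T['pixels'][150:250,195:295],(600,600),interpolation=cv2.INTER_CUBIC))
E
```

```text
[-0.2094253   0.16313005  0.16362461] 0.07908550541563915 [0.42299979 0.26498726 0.41995151] [ 1.79982772e+02 -1.22820365e-02 -8.40335335e+01] [ 5.46585901e+01 -2.49472585e-01 -5.44311552e-01 -4.83392898e-03
 -8.97257593e+01  4.13078985e+01]
spout [-91.38283238] [-1.05  0.04] 39
[0.56045964 0.04009488]
spout [-92.17778935] [-1.29  0.03] 39
[0.56045964 0.04009488]
bolt [[268.46115923 197.62779565]] noz [[[267.87, 194.4]], [[267.92, 195.3]], [[267.96, 196.19]]]
```

View pics/e.png

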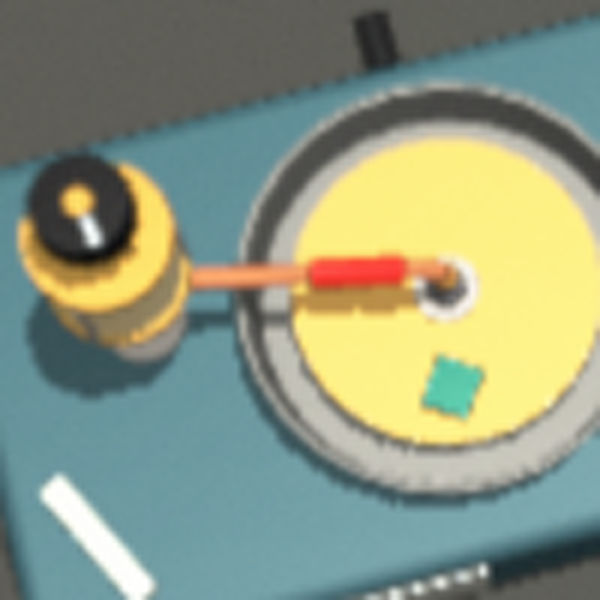

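Request:
{"name": "carry_out", "arguments": {"increments": [[0,0,60,142,-111.5,0,0.1],[0,0,60,142,-111.5,0,0.1],[0,0,60,142,-111.5,0,0.1],[0,0,60,142,-111.5,0,0.1],[0,0,60,142,-111.5,0,0.1],[0,0,60,142,-111.5,0,0.1],[0,0,60,142,-111.5,0,0.1],[0,0,60,142,-111.5,-40,0.1],[0,0,60,142,-111.5,-75,0.1],[0,0,60,142,-111.5,-100,0.1],[0,0,60,142,-111.5,-115,0.1],[0,0,60,142,-111.5,-120.5,0.1],[0,0,60,142,-111.5,-120.5,0.1]]}}

```text
clock: 12.82
tool_pos: [0.5655, 0.1537, 0.3001]
orientation: [-180.0, -0.0, -24.5]
force: [-0.2, 0.3, 0.4]
opening: 0.0787
```

Request:
{"name": "carry_out", "arguments": {"increments": [[0,0,0,0,0,0,0.3],[0,0,0,0,0,0,0.4],[0,0,0,0,0,0,0.6],[0,0,0,0,0,0,1],[0,0,0,0,0,0,1],[0,0,0,0,0,0,1]]}}

```text
clock: 13.58
tool_pos: [0.5663, 0.1532, 0.3]
orientation: [-180.0, -0.1, -24.4]
force: [5.1, -3.2, -1.5]
opening: 0.0435
```

```bash
cat > st.py <<'E'
from plant import ctrl
o=ctrl.get_obs()
for k in('clock','force','moment','opening','tool_pos','orientation','joint_pos'):print(k,o[k])
E
python3 st.py
```

```text
clock 13.575
force [ 5.12540808 -3.16021491 -1.49421852]
moment [-1.00866991 -1.7114091  -0.01555387]
opening 0.04351703785437115
tool_pos [0.56632873 0.15315035 0.29997422]
orientation [-1.79977146e+02 -1.23830695e-01 -2.44192920e+01]
joint_pos [ 3.42788830e+01  9.96689774e+00 -4.21988847e+00  9.69231878e-02
 -7.57293700e+01  1.21278027e+02]
```

Request:
{"name": "carry_out", "arguments": {"increments": [[0,0,0,1.1,-0.7,0,1],[0,0,-5,1.1,-0.7,0,1],[0,0,-14,1.1,-0.7,-0.1,1],[0,0,-23,1.1,-0.7,-0.2,1],[0,0,-32,1.1,-0.7,-0.3,1],[0,0,-41,1.1,-0.7,-0.3,1],[0,0,-50,1.1,-0.7,-0.4,1],[0,0,-59,1.1,-0.7,-0.5,1],[0,0,-68,1.1,-0.7,-0.6,1],[0,0,-77,1.1,-0.7,-0.6,1],[0,0,-86,1.1,-0.7,-0.7,1],[0,0,-95,1.1,-0.7,-0.8,1],[0,0,-104,1.1,-0.7,-0.9,1],[0,0,-113,1.1,-0.7,-0.9,1],[0,0,-122,1.1,-0.7,-1.0,1],[0,0,-130,1.1,-0.7,-1.1,1],[0,0,-130,1.1,-0.7,-1.1,1]]}}

```text
clock: 15.7
tool_pos: [0.5666, 0.1531, 0.2988]
orientation: [180.0, 0.1, -154.3]
force: [1.4, 1.1, 1.4]
opening: 0.0435
```

```bash
python3 st.py; python3 - <<'E'
from fit import *
T=snap('top');S=snap('side')
a=cv2.resize(S['pixels'][150:250,200:300],(400,400),interpolation=cv2.INTER_CUBIC)
b=cv2.resize(T['pixels'][140:240,190:290],(400,400),interpolation=cv2.INTER_CUBIC)
cv2.imwrite('pics/f.png',np.hstack([a,b]))
E
```

```text
clock 15.7
force [1.40585577 1.05473193 1.4086906 ]
moment [ 0.30459749 -0.2800905  -0.04240103]
opening 0.043463912802602415
tool_pos [0.56656129 0.15310303 0.29882187]
orientation [ 1.79996560e+02  5.38713961e-02 -1.54338091e+02]
joint_pos [ 3.42004322e+01  1.00519620e+01 -4.22371836e+00  4.74424865e-03
 -7.56705346e+01 -8.53969372e+00]
```

View pics/f.png

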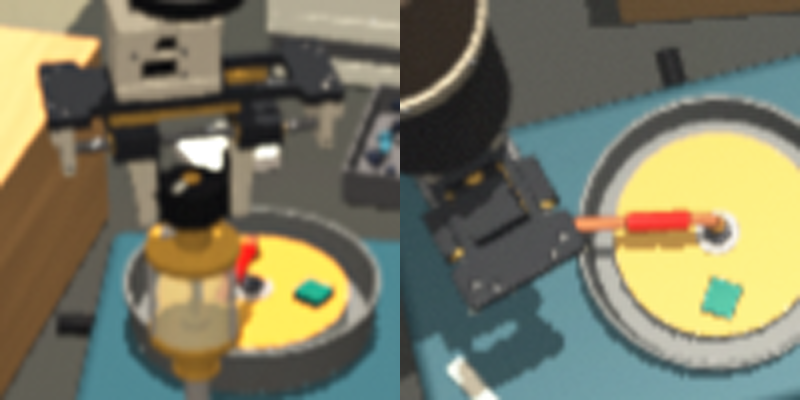

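Request:
{"name": "carry_out", "arguments": {"increments": [[0,0,-4,0,0,0,1],[0,0,-8,0,0,-0.1,1],[0,0,-12,0,0,-0.1,1],[0,0,-12,0,0,-0.1,1]]}}

```text
clock: 16.3
tool_pos: [0.5666, 0.1531, 0.2987]
orientation: [180.0, 0.1, -166.2]
force: [0.6, 2.0, 2.4]
opening: 0.0437
```

```bash
python3 st.py|egrep 'mom|ori|force|pos'
```

```text
force [0.58224798 1.99004306 2.38431626]
moment [ 0.42404394 -0.37115942 -0.11232631]
tool_pos [0.56656993 0.15308259 0.29872378]
orientation [ 1.79987388e+02  5.29678796e-02 -1.66249775e+02]
joint_pos [ 3.41996102e+01  1.00539724e+01 -4.23464087e+00  6.90390806e-03
```

Request:
{"name": "carry_out", "arguments": {"increments": [[0,0,-4,0,0,0,1],[0,0,-8,0,0,-0.1,1],[0,0,-12,0,0,-0.1,1],[0,0,-12,0,0,-0.1,1]]}}

```text
clock: 16.8
tool_pos: [0.5666, 0.153, 0.2986]
orientation: [180.0, 0.0, -178.2]
force: [1.4, 1.4, 3.0]
opening: 0.0434
```

```bash
python3 st.py|egrep 'mom|ori|force|pos'
```

```text
force [1.44164602 1.42910369 3.03373077]
moment [ 0.44039784 -0.46679107 -0.01746617]
tool_pos [0.56656826 0.15304422 0.29857728]
orientation [ 1.79982895e+02  4.62217024e-02 -1.78224515e+02]
joint_pos [ 3.41989203e+01  1.00590867e+01 -4.24857194e+00  1.06774895e-02
```

Request:
{"name": "carry_out", "arguments": {"increments": [[0,0,-4,0,0,0,1],[0,0,-8,0,0,-0.1,1],[0,0,-12,0,0,-0.1,1],[0,0,-12,0,0,-0.1,1]]}}

```text
clock: 17.3
tool_pos: [0.5666, 0.153, 0.2985]
orientation: [180.0, 0.0, 169.8]
force: [0.7, 0.9, 2.9]
opening: 0.0432
```

```bash
python3 st.py|egrep 'mom|ori|force|pos'
```

```text
force [0.68803535 0.86882016 2.88979466]
moment [ 0.46997978 -0.58678819 -0.01820326]
tool_pos [0.56655909 0.15303268 0.29845475]
orientation [1.79976354e+02 3.85975955e-02 1.69789240e+02]
joint_pos [ 3.41983126e+01  1.00633491e+01 -4.25884151e+00  1.04444432e-02
```

Request:
{"name": "carry_out", "arguments": {"increments": [[0,0,-4,0,0,0,1],[0,0,-8,0,0,-0.1,1],[0,0,-12,0,0,-0.1,1],[0,0,-12,0,0,-0.1,1]]}}

```text
clock: 17.8
tool_pos: [0.5666, 0.153, 0.2983]
orientation: [180.0, 0.0, 157.8]
force: [0.8, 2.3, 4.1]
opening: 0.0434
```

```bash
python3 st.py|egrep 'mom|ori|force|pos'
```

```text
force [0.82580106 2.28173488 4.06410069]
moment [ 0.50816646 -0.62065677 -0.06195635]
tool_pos [0.56655801 0.15300078 0.29833711]
orientation [1.79972971e+02 3.20080790e-02 1.57796281e+02]
joint_pos [ 3.41967297e+01  1.00672542e+01 -4.26970261e+00  1.20809956e-02
```

Request:
{"name": "carry_out", "arguments": {"increments": [[0,0,-4,0,0,0,1],[0,0,-8,0,0,0,1],[0,0,-12,0,0,-0.1,1],[0,0,-12,0,0,-0.1,1]]}}

```text
clock: 18.3
tool_pos: [0.5665, 0.153, 0.2982]
orientation: [180.0, 0.0, 145.8]
force: [1.8, 1.7, 4.6]
opening: 0.0437
```

```bash
python3 st.py|egrep 'mom|ori|force|pos'
```

```text
force [1.81069514 1.72376857 4.64089865]
moment [ 0.50262645 -0.68091124  0.05551866]
tool_pos [0.56652013 0.15297969 0.2982462 ]
orientation [1.79969448e+02 2.34897139e-02 1.45805429e+02]
joint_pos [ 3.41963664e+01  1.00674564e+01 -4.28057193e+00  1.09300121e-02
```

Request:
{"name": "carry_out", "arguments": {"increments": [[0,0,-4,0,0,0,1],[0,0,-8,0,0,0,1],[0,0,-12,0,0,0,1],[0,0,-12,0,0,0,1]]}}

```text
clock: 18.8
tool_pos: [0.566, 0.1526, 0.2981]
orientation: [-180.0, 0.0, 133.9]
force: [-0.1, -1.0, 4.8]
opening: 0.0435
```

```bash
python3 st.py|egrep 'mom|ori|force|pos'
```

```text
force [-0.12489747 -0.96948368  4.76785004]
moment [-0.04554953  0.11223321  0.82941078]
tool_pos [0.56600678 0.15264353 0.29805581]
orientation [-1.79955372e+02  7.29692707e-03  1.33853309e+02]
joint_pos [ 3.42002410e+01  1.00627317e+01 -4.31244030e+00  1.51483801e-02
```

Request:
{"name": "carry_out", "arguments": {"increments": [[0,0,-2,0,0,0,1],[0,0,-4,0,0,0,1],[0,0,-4,0,0,0,1]]}}

```text
clock: 19.18
tool_pos: [0.566, 0.1527, 0.298]
orientation: [-180.0, 0.0, 129.8]
force: [-0.3, -0.5, 5.8]
opening: 0.0433
```

```bash
python3 st.py|egrep 'mom|ori|force|pos'
```

```text
force [-0.34436775 -0.49492464  5.76421163]
moment [-0.09121212  0.23219061  0.92897109]
tool_pos [0.56603809 0.15272663 0.29797911]
orientation [-1.79962769e+02  2.27644866e-03  1.29753486e+02]
joint_pos [ 3.41995187e+01  1.00678668e+01 -4.31212297e+00  6.05793245e-03
```

Request:
{"name": "carry_out", "arguments": {"increments": [[0,0,2,0,0,0,1],[0,0,2,0,0,0,1]]}}

```text
clock: 19.42
tool_pos: [0.566, 0.1527, 0.298]
orientation: [-180.0, -0.0, 131.7]
force: [-0.5, 1.1, 5.0]
opening: 0.0436
```

```bash
python3 st.py|egrep 'mom|ori|force|pos'
```

```text
force [-0.51728011  1.11806408  4.95713552]
moment [0.06778249 0.20978482 0.30449194]
tool_pos [0.56604543 0.15270109 0.2979827 ]
orientation [-1.79971315e+02 -9.08618281e-03  1.31743266e+02]
joint_pos [ 3.41893302e+01  1.00657717e+01 -4.30950498e+00 -5.40493747e-03
```

Request:
{"name": "carry_out", "arguments": {"increments": [[0,0,2,0,0,0,1],[0,0,2,0,0,0,1]]}}

```text
clock: 19.68
tool_pos: [0.566, 0.1527, 0.298]
orientation: [-180.0, -0.0, 133.7]
force: [-0.1, -0.4, 4.9]
opening: 0.0435
```

```bash
python3 st.py|egrep 'mom|ori|force|pos'
```

```text
force [-0.12511282 -0.40130022  4.89730531]
moment [0.08086628 0.25989096 0.07227858]
tool_pos [0.56603701 0.15265295 0.29798412]
orientation [-1.79974563e+02 -1.59103769e-02  1.33714639e+02]
joint_pos [ 3.41814416e+01  1.00638679e+01 -4.30900734e+00 -1.18471109e-02
```

Request:
{"name": "carry_out", "arguments": {"increments": [[0,0,5,0,0,0.1,1],[0,0,14,0,0,0.2,1],[0,0,23,0,0,0.3,1],[0,0,32,0,0,0.4,1],[0,0,41,0,0,0.4,1],[0,0,50,0,0,0.5,1],[0,0,59,0,0,0.6,1],[0,0,68,0,0,0.7,1],[0,0,77,0,0,0.8,1],[0,0,84,0,0,0.8,1],[0,0,88,0,0,0.9,1],[0,0,89.2,0,0,0.9,1],[0,0,89.2,0,0,0.9,1],[0,0,89.2,0,0,0.9,1]]}}

```text
clock: 21.42
tool_pos: [0.5668, 0.1527, 0.2988]
orientation: [-180.0, 0.0, -137.3]
force: [5.0, -2.3, 1.5]
opening: 0.0435
```

```bash
python3 st.py; python3 - <<'E'
from fit import *
T=snap('top');S=snap('side')
print('dressing',[np.round(r['centre'],3) for r in ctrl.search_frame(S,'dressing_stick')[:1]])
a=cv2.resize(S['pixels'][165:245,210:290],(400,400),interpolation=cv2.INTER_CUBIC)
b=cv2.resize(T['pixels'][140:240,190:290],(400,400),interpolation=cv2.INTER_CUBIC)
cv2.imwrite('pics/g.png',np.hstack([a,b]))
E
```

```text
clock 21.425
force [ 4.98483556 -2.30004649  1.49903102]
moment [-0.55759975 -1.84740166  0.04131032]
opening 0.04345790104059369
tool_pos [0.56677775 0.15268727 0.29884668]
orientation [-1.79961418e+02  2.17002292e-02 -1.37254578e+02]
joint_pos [ 3.41730030e+01  1.00710589e+01 -4.20992688e+00  3.60337184e-02
 -7.56918082e+01  8.56351520e+00]
dressing [array([0.455, 0.187, 0.116])]
```

View pics/g.png

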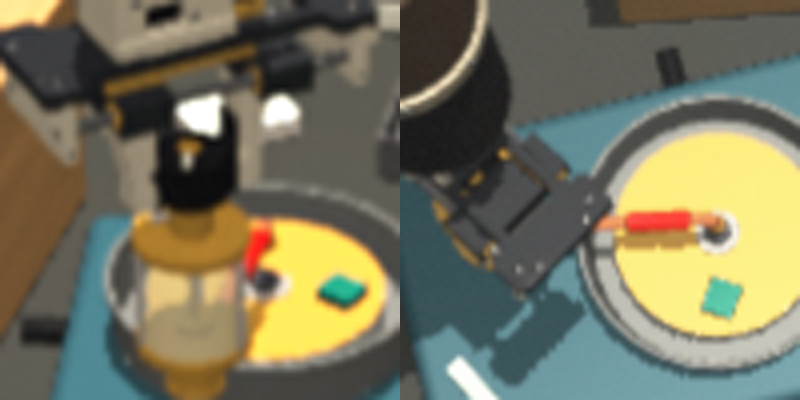

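```bash
python3 -c "
from plant import ctrl
print(ctrl.close_job())"
```

```text
the job is handed in; nothing more can be done
None
```

The drip feed is set and the job is handed in at about 21.5 s. The spout is over the hub bolt, and the cap was bottomed and then backed off a quarter turn. The gripper is still holding the cap.

- **Spout:** I gripped the red sleeve, swung it about 76° in and let go. By tool pose and top view, the nozzle is over the hub bolt to about 1–2 mm. The estimates of the spout's angle disagreed slightly: about -91.0° by tool pose and -91.4° to -92.2° by picture, against a target of about -91.0°.
- **Cap, bottoming out:** I screwed it down about 203° clockwise until the reaction moment jumped from about 0 to 0.8–0.9 N m. A further 4° push raised the moment only slightly, so the fingers slipped a little on the cap at the stop.
- **Cap, back-off:** I worked out the stop again from where the moment unloaded, then backed off 90°. I put the error at 1–2°, because the moment reading is noisy.
- **Last checks:** The pointer in the side view is about where 90° off the stop should put it. The opening is 43.5 mm and the side force about 5 N. The spout, glass blank and dressing stick show no movement. I did not look at the trays, cup, knife, nippers or slab again, but the arm never went down near them.

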